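# Secure the dish frame and select the loaded dish on the slide agitator

## Robot

A 6-joint arm with a two-finger parallel gripper is mounted at the origin on the work surface. World frame = base frame: x ahead of the robot, y to its left, z up, the work surface at z = 0. Lengths are in mm, angles in rad, forces in N, time in s.
With the tool pointing down it reaches from about 275 to 750 mm from the base axis. Payload 10.2 kg.
Tool frame: the origin (TCP) lies where the fingers leave the gripper's body, on its centre line; the fingertips stand 73 mm ahead of it and the grasp point (between the pads) lies 54 mm ahead of it; z points along the fingers, y is the line along which they close (so a half turn about z gives the same grasp; the last joint's range is limited). The gripper opens to 85 mm and grips with 20 to 120 N. Pads are 22 mm wide; open, the fingers measure 114 mm over their backs; the gripper's body (76 mm by 85 mm) begins 54 mm behind the grasp point. The pads swing forward as they close: fully open they stand 13 mm farther back than shut.
Start: joints at [1, 0.313, 1.498, -0, 1.331, -0.223], TCP at [178.949, 493.568, 303.894] pointing down, gripper open.
Joint ranges: [-2.94, 2.94], [-0.97, 2.17], [0.19, 2.56], [-1.23, 4.37], [0.02, 3.11], [-2.88, 2.88]. Speed limits (rad/s): [2.39, 2.39, 3.01, 3.14, 3.14, 3.14].

## Interface

Orientations are given as a unit quaternion [w, x, y, z].
In Python, from rig import ctrl gives the robot as it stands.
- The arm moves only by the shell command python3 -m creep 'ROWS' [OPENING] [FORCE]. ROWS is JSON, a list that holds one entry, the list of rows, each a list of 6 numbers: the shift along the world's x, y, z in units of 25 mm (1.0 is 25 mm), then the turn, a rotation vector about the world's x, y, z in units of 5 degrees (1.0 is 5 degrees). In form: [[[x, y, z, ax, ay, az], ...]]. A call has 1 to 20 rows; each row is the pose to reach, as a shift and turn from the pose commanded when the call began; what a row does not reach only later rows make up. A row lasts 1/12 s, in which the tool goes at most 41.7 mm and 7.16 degrees, less where a joint would pass 70% of its speed; a pose out of reach is approached as far as the arm can. A call with a gripper value outside its range is refused whole. OPENING is the finger opening in mm, from 0 to 85.4, set as the call begins (- or left out, the last holds). The fingers move at their own pace and stop on an object; FORCE is the grip in N (left out, the last holds). Time passes only in rows, so rows that repeat a pose let the fingers close. It gives the time, the measured TCP pose, the force, the opening and the grip force at its end, in the units of the state.
- ctrl.sense(): the state, without advancing time (a new reading comes with each control period).
- ctrl.capture(name): name is "scene" or "top"; returns a dict with "image" (384x512x3 uint8, red, green, blue), "fx", "fy", "cx", "cy" (pixels), "R" (3x3) and "t" (3): a world point X has camera coordinates R X + t. Camera axes: x right, y down, z forward; pixel columns grow to the right and rows downward; lengths in mm; the calibration is good to about 2 mm. A picture is of the moment at which its call begins. There is no depth.
- ctrl.finish_job(): hands the job in; it is judged then, once.
The state is a dict: "time_s": time; "joints": joint angles; "dq": joint speeds; "tau": joint torques, N m; "eef_pos": TCP position; "ee_rot": TCP orientation; "force": force on the tool from outside, world axes, zero at the start; "wrist_torque": the same for the moment, N m; "grip_width": opening from 0.0 (shut) to 1.0 (fully open); "grip_force": force on a finger pad.
Only numpy, scipy, OpenCV 4.12 (cv2) and the standard library are available. Lean on these libraries where they do the work, as an engineer would, in place of code of your own. Each camera call takes 0.05 s, during which the arm holds its last target. There are 200 camera calls.

## Task

Get the two-place slide agitator ready to run. First turn the turnbutton squarely across the front bar of the hold-down frame, as far as its stop; then pull the selector knob straight up to unlock it, turn its pointer to the bar mark on the side of the dish that holds the slide rack (left or right), push the knob fully home again and let go. Leave the frame down, the dishes in their wells and the other things where they stand.

Things in the scene. Friction and masses are not known exactly. Their poses are not given: they have to be found in the camera images.
- agitator: White bench agitator for staining dishes, 320 mm deep (x) by 440 mm wide (y), flat deck 85 mm above the table. Fixed; its place and yaw vary. Origin: centre of its underside; x from its front (robot's side) to its rear, y to its left. Knob axis at (-85, -50) mm, turnbutton axis at (-30, 125) mm, wells for the dishes at (77, 100) mm (left) and (77, -100) mm (right).
- left_mark (a point): Middle of the left black bar mark on the deck, 66 mm from the knob's axis, 1.05 rad (60 degrees) to the left of straight ahead (the agitator's +x): it stands for the left dish. A round pip straight ahead of the knob marks off.
- right_mark (a point): Middle of the right bar mark, likewise 1.05 rad to the right: it stands for the right dish.
- knob_grip (a point): Point on the knob's upright axis at the height to grip, 127 mm above the table when home; its x is the pointer's direction. Black knob: a round skirt 72 mm across, on it an upright grip bar 20 mm wide, 32 mm high, from 34 mm behind the axis to a pointed nose 42 mm ahead of it (the pointer). The point lies 20 mm above the skirt's top, 12 mm below the bar's top.
- knob_pull (a joint): How far the knob is pulled up, m: 0 fully home, 0.016 fully out (stop). It stays where it is left (friction 4 N). A tooth under it sits in a notched collar: pushed in, it cannot leave its notch; above 0.009 it turns freely; it goes home only in the notches at the three marks.
- knob_turn (a joint): Pointer angle about the knob's axis, rad: 0 straight ahead (agitator's +x, off pip), positive to the left (counter-clockwise from above). Bar marks and notches at +1.05 (left) and -1.05 (right), each with 0.1 rad of play either way; the off notch has 0.3 rad, and the knob starts in it. Stops at +-1.25. Friction 0.03 N m; stays where it is left.
- turnbutton_grip (a point): Point on the turnbutton's upright axis at the height to grip, 136 mm above the table; its y is the arm's direction. Aluminium: flat arm 18 mm wide, 12 mm thick, from 15 mm behind the axis to 75 mm ahead, underside 24 mm above the deck; on it, centred over the axis, a grip fin 40 mm long (along the arm), 12 mm wide, 26 mm high. The point lies 15 mm above the arm's top.
- turnbutton (a joint): The turnbutton's angle, rad: 0 parked, arm to the agitator's left (+y); it grows clockwise seen from above, to its stop at 1.571, where the arm points to the rear (+x) squarely across the frame's front bar. Friction 0.06 N m; stays where it is left.
- frame (a joint): Opening of the steel hold-down frame, rad: 0 lying shut over the two dishes (its top 20 mm above the deck), hinged at the rear, opens upward. Front bar 16 mm wide, its middle at x = 24 mm of the agitator. It is shut at the start and must stay so.
- rack_dish: The glass dish, 96 x 124 x 70 mm, that holds the slide rack: a white rack with nine upright slides and a steel bar handle. It stands in the left or the right well, its rim 12 mm above the deck, its handle 50 mm above the deck. Origin: centre of its underside, 27 mm above the table.
- empty_dish: The same glass dish, empty, in the other well. Origin as above.
- cover_box: Small cardboard box of cover slips, 50 x 70 x 22 mm, on the deck's front left corner. Bystander. Origin: centre of its underside.
- stain_jar: Small amber jar, 38 mm across, 50 mm high, on the deck's front right corner. Bystander. Origin: centre of its underside.
- spray_bottle: Spray bottle, 72 mm across, 216 mm high, on the table to the left. Bystander. Origin: centre of its underside.
- slide_box: Flat grey slide box, 100 x 170 x 34 mm, on the table to the left. Bystander. Origin: centre of its underside.
- spare_dish: White open dish, 90 x 120 x 60 mm, on the table to the right. Bystander. Origin: centre of its underside.
- beaker: Glass beaker, 70 mm across, 90 mm high, on the table to the right. Bystander. Origin: centre of its underside.
- drop_bottle: Amber dropping bottle, 44 mm across, 100 mm high, on the table to the right. Bystander. Origin: centre of its underside.

How it is judged:
By the outcome, as a careful person would: the job done as asked, in the order asked, and still so for the second after the job is handed in, with the robot touching nothing.
It also fails if it takes over 48 s, if anything falls off the work surface, if the arm or the gripper's body presses on something with over 40 N, if the wrist force passes 120 N, or if a joint passes its speed limit or range.

## Working session

There is one attempt and no reset: what is moved stays moved. The work goes in short steps, Python scripts to look and compute and a shell command to move; the robot and the scene stay as the last step left them, time stands still between calls to the robot, and variables do not carry over. Pictures are saved under pics/ and viewed, at most 10 in all, crops included, and the job is handed in when it is done.

```bash
mkdir -p pics; ls; python3 - <<'E'
from rig import ctrl
import cv2,pickle
for n in("scene","top"):
    c=ctrl.capture(n); cv2.imwrite(f"pics/{n}0.png",c["image"][:,:,::-1]); pickle.dump(c,open(n+"0.pkl","wb"))
    print(n,c["fx"],c["cx"],c["cy"],c["R"],c["t"])
print(ctrl.sense())
E
```

```text
pics
scene 370.9532307125362 255.50781932582186 187.99480025801086 [[ 0.35808903  0.93341749  0.0224508 ]
 [ 0.5518246  -0.19217893 -0.81151517]
 [-0.75316788  0.30298359 -0.58389989]] [-183.04077852 -241.5202184  1592.02191348]
top 395.5094149580571 254.3570635191635 182.7521978500067 [[-0.00377319 -0.99999053 -0.00216849]
 [-0.99223432  0.00401351 -0.1243179 ]
 [ 0.12432542  0.00168257 -0.99224007]] [ -32.92432514  606.25112117 1382.11297925]
{'time_s': 0.1, 'joints': array([ 9.99611751e-01,  3.13404998e-01,  1.49830018e+00,  2.56276508e-05,
        1.33099373e+00, -2.23374912e-01]), 'dq': array([-0.00206061, -0.00169448, -0.00018929,  0.00068326, -0.00018666,
       -0.00128274]), 'tau': array([ 2.90213837e-03, -4.12898862e+01, -2.60141087e+01, -1.28488314e-04,
        3.07934490e-03, -2.72467156e-05]), 'eef_pos': array([178.86575663, 493.45739379, 303.40958732]), 'ee_rot': array([-2.25489122e-04,  1.73032570e-01,  9.84915947e-01, -5.05236775e-04]), 'force': array([0.24009178, 0.36833052, 0.72003199]), 'wrist_torque': array([ 0.0513847 ,  0.02620058, -0.01764114]), 'grip_force': 0.0, 'grip_width': 0.9986377382896466}
```

View pics/scene0.png

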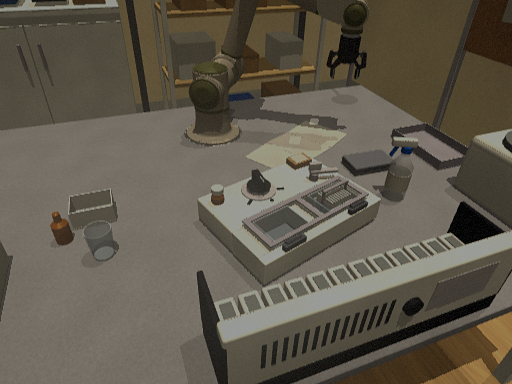

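View pics/top0.png

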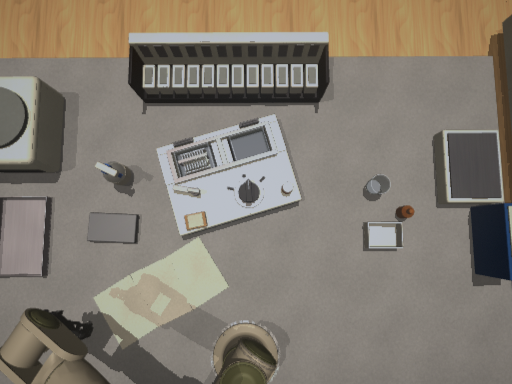

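The top view shows the agitator at about (229,175), yawed to the left. The rack dish is in the left well (195,160), the knob is at (249,190) and the turnbutton is parked at (187,190). Next I'll measure it in a magnified crop.

```bash
cat > h.py <<'E'
import numpy as np,cv2,pickle
def ray(c,u,v,z):
    R,t=np.array(c["R"]),np.array(c["t"]); o=-R.T@t
    d=R.T@np.array([(u-c["cx"])/c["fx"],(v-c["cy"])/c["fy"],1]); return o+d*(z-o[2])/d[2]
def proj(c,X):
    p=np.array(c["R"])@np.array(X)+np.array(c["t"]); return c["fx"]*p[0]/p[2]+c["cx"],c["fy"]*p[1]/p[2]+c["cy"]
E
python3 - <<'E'
from h import *
c=pickle.load(open("top0.pkl","rb")); im=c["image"]
g=im.min(2); m=((g>150)).astype(np.uint8); m[:110]=0;m[240:]=0;m[:,:150]=0;m[:,310:]=0
m=cv2.morphologyEx(m,cv2.MORPH_CLOSE,np.ones((3,3)))
ct=max(cv2.findContours(m,0,2)[0],key=cv2.contourArea)
P=np.array([ray(c,*p[0],85)[:2] for p in ct],np.float32)
r=cv2.minAreaRect(P); print(r); print(cv2.boxPoints(r)); print(cv2.boundingRect(ct))
crop=cv2.resize(im[110:240,150:305],None,fx=5,fy=4.6,interpolation=cv2.INTER_CUBIC)
cv2.imwrite("pics/crop.png",cv2.resize(im[110:240,150:305],None,fx=4.5,fy=4.5,interpolation=cv2.INTER_CUBIC)[:,:,::-1])
# candidates: yaw from rect; predicted feature pixels
E
```

```text
((634.4649658203125, 56.60350036621094), (316.5414123535156, 438.3113708496094), 16.448894500732422)
[[ 420.6157   221.9738 ]
 [ 544.728   -198.39867]
 [ 848.3142  -108.7668 ]
 [ 724.2019   311.60565]]
(156, 114, 145, 121)
```

View pics/crop.png

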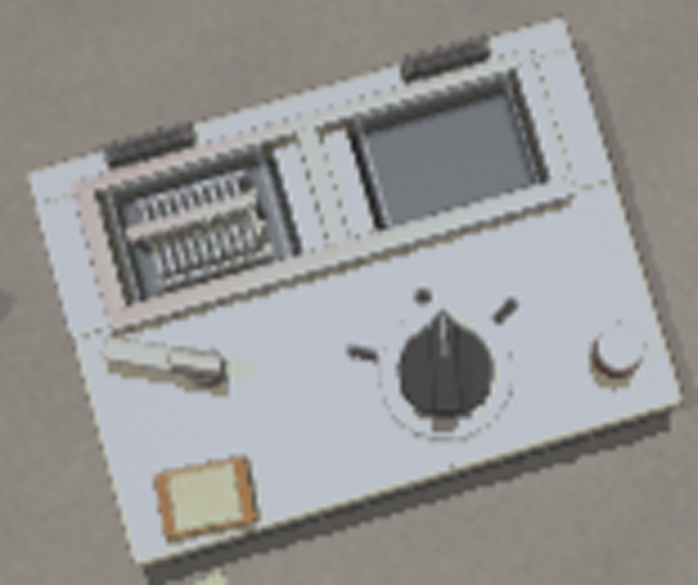

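The crop confirms several things. The rack is on the left. The knob's skirt is at (445,375) with its nose at (443,315). The marks are at (362,352) and (506,311), and the pip is at (423,296). The turnbutton axis is near (195,363), and its arm points to (105,350), so it already looks partly turned. I'll check these against the rectangle fit.

```bash
cat >> h.py <<'E'
C=np.array([634.5,56.6]);Y=np.radians(16.45);A=np.array([[np.cos(Y),-np.sin(Y)],[np.sin(Y),np.cos(Y)]])
def W(x,y): return C+A@[x,y]
def L(p): return A.T@(np.asarray(p)[:2]-C)
E
python3 - <<'E'
from h import *
c=pickle.load(open("top0.pkl","rb"))
print("knob",W(-85,-50),"tb",W(-30,125))
px=lambda u,v:(150+(u+.5)/4.5-.5,110+(v+.5)/4.5-.5)
for n,u,v,z in[("Lmark",362,352,85),("Rmark",506,311,85),("pip",423,296,85),("nose",443,313,139),("bartail",443,420,123),("skirt",446,372,107),("armtip",107,350,121),("armR",225,370,121),("finR",218,362,147),("finL",172,360,147),("armtail",225,372,121)]:
    p=ray(c,*px(u,v),z); l=L(p); k=l-[-85,-50]; print(n,p.round(),l.round(1),"relknob",np.hypot(*k).round(),np.arctan2(k[1],k[0]).round(2))
c2=pickle.load(open("scene0.pkl","rb"))
for z,q in[(139,(-85,-50)),(147,(-30,125)),(85,(-160,220)),(85,(160,-220))]: print(q,proj(c,[*W(*q),z]),proj(c2,[*W(*q),z]))
im=c2["image"][130:275,190:390]; cv2.imwrite("pics/crop2.png",cv2.resize(im,None,fx=4,fy=4,interpolation=cv2.INTER_CUBIC)[:,:,::-1])
E
```

```text
knob [567.13821174 -15.42353423] tb [570.33066983 167.98804723]
Lmark [583.  49.  85.] [-51.8   7.2] relknob 66.0 1.04
Rmark [614. -62.  85.] [ -53.1 -108.2] relknob 66.0 -1.07
pip [626.   2.  85.] [-23.5 -50.1] relknob 62.0 -0.0
nose [606. -14. 139.] [-47.9 -60. ] relknob 38.0 -0.26
bartail [527. -14. 123.] [-122.8  -37.4] relknob 40.0 2.82
skirt [565. -16. 107.] [-87.4 -50. ] relknob 2.0 -3.14
armtip [581. 238. 121.] [  0. 189.] relknob 254.0 1.23
armR [566. 149. 121.] [-39.9 108.3] relknob 165.0 1.29
finR [569. 151. 147.] [-36.3 108.8] relknob 166.0 1.27
finL [570. 185. 147.] [-25.2 140.8] relknob 200.0 1.27
armtail [564. 149. 121.] [-41.3 108.7] relknob 165.0 1.3
(-85, -50) (np.float64(248.35759128270536), np.float64(190.62674367829803)) (np.float64(258.5225320413696), np.float64(174.7949718854128))
(-30, 125) (np.float64(192.8329223873827), np.float64(189.63389178757032)) (np.float64(315.152019471103), np.float64(162.2100040297214))
(-160, 220) (np.float64(179.08335043807895), np.float64(235.79448583990964)) (np.float64(306.0352688422521), np.float64(152.98985028474937))
(160, -220) (np.float64(274.86632855989365), np.float64(112.74211065603158)) (np.float64(264.69021112587166), np.float64(264.6880408884623))
```

View pics/crop2.png

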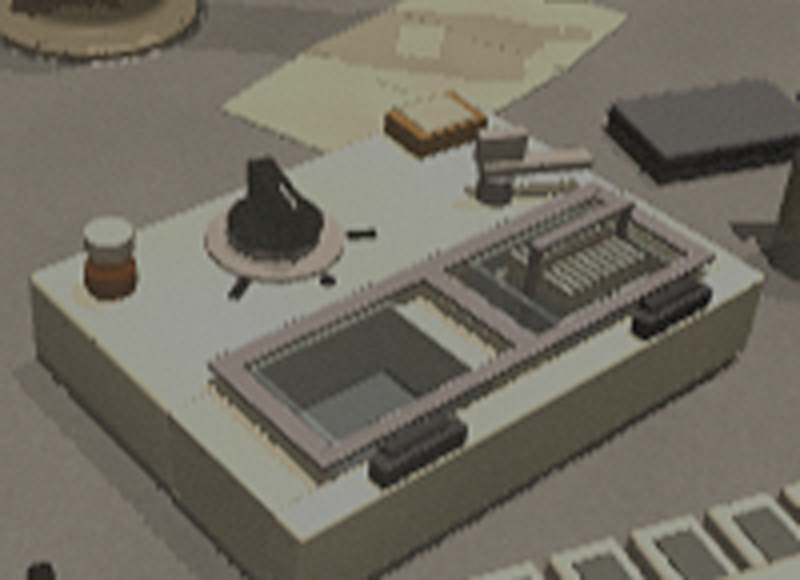

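The fit holds: the marks lie 66 mm from the knob's axis at +1.04 and -1.07. The knob pointer is at about -0.26 rad. The turnbutton axis is at (570,168), already turned to about 0.45, with its arm heading about 81°. So the target is the left mark. I'll move above the turnbutton with the jaws across the fin, which takes a tool turn of -79°.

```bash
python3 -m creep '[[[15.66,-13.02,-1.4,0,0,-15.8],[15.66,-13.02,-1.4,0,0,-15.8],[15.66,-13.02,-1.4,0,0,-15.8],[15.66,-13.02,-1.4,0,0,-15.8],[15.66,-13.02,-1.4,0,0,-15.8],[15.66,-13.02,-1.4,0,0,-15.8],[15.66,-13.02,-1.4,0,0,-15.8],[15.66,-13.02,-1.4,0,0,-15.8],[15.66,-13.02,-1.4,0,0,-15.8],[15.66,-13.02,-1.4,0,0,-15.8],[15.66,-13.02,-1.4,0,0,-15.8],[15.66,-13.02,-1.4,0,0,-15.8],[15.66,-13.02,-1.4,0,0,-15.8],[15.66,-13.02,-1.4,0,0,-15.8],[15.66,-13.02,-1.4,0,0,-15.8],[15.66,-13.02,-1.4,0,0,-15.8],[15.66,-13.02,-1.4,0,0,-15.8],[15.66,-13.02,-1.4,0,0,-15.8],[15.66,-13.02,-1.4,0,0,-15.8],[15.66,-13.02,-1.4,0,0,-15.8]]]' 42 30
cat >> h.py <<'E'
def st():
    from rig import ctrl
    s=ctrl.sense(); w,x,y,z=s["ee_rot"]; from scipy.spatial.transform import Rotation as Ro
    M=Ro.from_quat([x,y,z,w]).as_matrix()
    print(round(s["time_s"],2),s["eef_pos"].round(1),"yhead",np.degrees(np.arctan2(M[1,1],M[0,1])).round(2),"tilt",M[:2,2].round(3),"F",s["force"].round(1),"T",s["wrist_torque"].round(2),"grip",(s["grip_width"]*85.4).round(1),s["grip_force"])
E
python3 -c "
from h import *; st()"
```

```text
time_s: 1.77
eef_pos: [570.1, 168.6, 269.1]
ee_rot: [0.0, 0.76, 0.65, 0.0]
force: [-0.4, -0.0, -0.3]
grip_width: 0.494
grip_force: 0.0Traceback (most recent call last):
  File "<string>", line 2, in <module>
    from h import *; st()
                     ~~^^
  File "h.py", line 14, in st
    print(round(s["time_s"],2),s["eef_pos"].round(1),"yhead",np.degrees(np.arctan2(M[1,1],M[0,1])).round(2),"tilt",M[:2,2].round(3),"F",s["force"].round(1),"T",s["wrist_torque"].round(2),"grip",(s["grip_width"]*85.4).round(1),s["grip_force"])
                                                                                                                                                                                                  ^^^^^^^^^^^^^^^^^^^^^^^^^^^^
AttributeError: 'float' object has no attribute 'round'
```

```bash
sed -i 's/(s\["grip_width"\]\*85.4).round(1)/round(s["grip_width"]*85.4,1)/' h.py
python3 -m creep '[[[0,-0.02,-1.2,0,0,0],[0,-0.02,-2,0,0,0],[0,-0.02,-2.5,0,0,0],[0,-0.02,-2.8,0,0,0],[0,-0.02,-2.92,0,0,0],[0,-0.02,-2.92,0,0,0],[0,-0.02,-2.92,0,0,0]]]' 42 30
python3 - <<'E'
from h import *; st()
from rig import ctrl
c=ctrl.capture("scene");a=c["image"][110:230,235:375]
d=ctrl.capture("top");b=d["image"][130:250,130:270]
cv2.imwrite("pics/p1.png",cv2.resize(np.hstack([a,b]),None,fx=2.85,fy=2.85,interpolation=cv2.INTER_CUBIC)[:,:,::-1])
E
```

```text
time_s: 2.35
eef_pos: [570.7, 167.7, 196.8]
ee_rot: [0.0, 0.76, 0.65, 0.001]
force: [-0.4, -1.2, -0.0]
grip_width: 0.494
grip_force: 0.0
2.35 [570.7 167.7 196.8] yhead -8.92 tilt [0.001 0.   ] F [-0.4 -1.2 -0. ] T [-0.01 -0.03  0.  ] grip 42.2 0.0
```

View pics/p1.png

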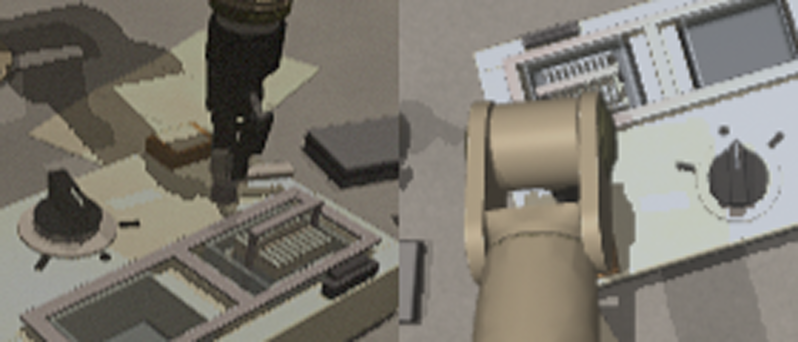

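The scene half of the picture shows the jaws around the fin at (235,170), with the arm sticking out to the right at (270,175). The top half is blocked by the robot's wrist. Closing on the fin now.

```bash
python3 -m creep '[[[0,0,0,0,0,0],[0,0,0,0,0,0],[0,0,0,0,0,0],[0,0,0,0,0,0],[0,0,0,0,0,0],[0,0,0,0,0,0],[0,0,0,0,0,0],[0,0,0,0,0,0]]]' 5 40
python3 -c "
from h import *; st()"
```

```text
time_s: 3.12
eef_pos: [569.2, 167.8, 196.5]
ee_rot: [-0.001, 0.76, 0.65, -0.002]
force: [-11.2, 0.2, 8.9]
grip_width: 0.132
grip_force: 40.8
3.12 [569.2 167.8 196.5] yhead -8.91 tilt [-0.004 -0.   ] F [-11.2   0.2   8.9] T [-0.09  1.68 -0.02] grip 11.3 40.84601104259491
```

```bash
python3 -m creep '[[[-0.1,0,0.04,0,0,0],[-0.1,0,0.04,0,0,-1],[-0.1,0,0.04,0,0,-2],[-0.1,0,0.04,0,0,-3],[-0.1,0,0.04,0,0,-4],[-0.1,0,0.04,0,0,-5],[-0.1,0,0.04,0,0,-6],[-0.1,0,0.04,0,0,-6],[-0.1,0,0.04,0,0,-6]]]' 5 40
python3 -c "
from h import *; st()"
```

```text
time_s: 3.87
eef_pos: [568.2, 167.9, 196.6]
ee_rot: [-0.0, 0.902, 0.432, 0.001]
force: [4.1, 4.3, -6.8]
grip_width: 0.136
grip_force: 41.0
3.87 [568.2 167.9 196.6] yhead -38.79 tilt [0.001 0.001] F [ 4.1  4.3 -6.8] T [ 0.52 -0.7  -0.08] grip 11.6 40.97655415534973
```

```bash
python3 -m creep '[[[0,0,0,0,0,-1],[0,0,0,0,0,-2],[0,0,0,0,0,-3],[0,0,0,0,0,-4],[0,0,0,0,0,-5],[0,0,0,0,0,-6],[0,0,0,0,0,-6.6],[0,0,0,0,0,-7],[0,0,0,0,0,-7.3],[0,0,0,0,0,-7.6],[0,0,0,0,0,-7.6],[0,0,0,0,0,-7.6]]]' 5 40
python3 -c "
from h import *; st()"
```

```text
time_s: 4.87
eef_pos: [567.8, 168.4, 196.6]
ee_rot: [-0.0, 0.993, 0.117, 0.0]
force: [2.2, 5.7, -5.1]
grip_width: 0.133
grip_force: 54.8
4.87 [567.8 168.4 196.6] yhead -76.58 tilt [0.    0.001] F [ 2.2  5.7 -5.1] T [ 0.88 -0.46  1.27] grip 11.4 54.78278301889077
```

The stop is reached: torque is 1.27 N m and the heading is past the square position. Releasing, rising and moving over to the knob.

```bash
python3 -m creep '[[[0,0,0,0,0,0.6],[0,0,0,0,0,0.6],[0,0,0,0,0,0.6]]]' 45 40 >/dev/null
python3 -m creep '[[[0,0,0,0,0,0],[0,0,0,0,0,0],[0,0,0,0,0,0],[0,0,1,0,0,0],[0,0,2.4,0,0,0],[0,0,2.4,0,0,0],[-0.06,-1.6,2.4,0,0,-1],[-0.06,-3.2,2.4,0,0,-2],[-0.06,-4.8,2.4,0,0,-3],[-0.06,-6.4,2.4,0,0,-3],[-0.06,-7.35,2.4,0,0,-3],[-0.06,-7.35,2.4,0,0,-3],[-0.06,-7.35,2.4,0,0,-3]]]' 45 40
python3 - <<'E'
from h import *; st()
from rig import ctrl
c=ctrl.capture("scene");a=c["image"][110:230,235:375]
d=ctrl.capture("top");b=d["image"][110:230,150:290]
pickle.dump(d,open("top1.pkl","wb"))
cv2.imwrite("pics/p2.png",cv2.resize(np.hstack([a,b]),None,fx=2.85,fy=2.85,interpolation=cv2.INTER_CUBIC)[:,:,::-1])
E
```

```text
time_s: 6.2
eef_pos: [566.5, -17.1, 256.9]
ee_rot: [-0.0, 1.0, 0.008, 0.0]
force: [-0.1, 0.7, 0.4]
grip_width: 0.528
grip_force: 0.0
6.2 [566.5 -17.1 256.9] yhead -89.06 tilt [0. 0.] F [-0.1  0.7  0.4] T [-0.02 -0.    0.07] grip 45.1 0.0
```

View pics/p2.png

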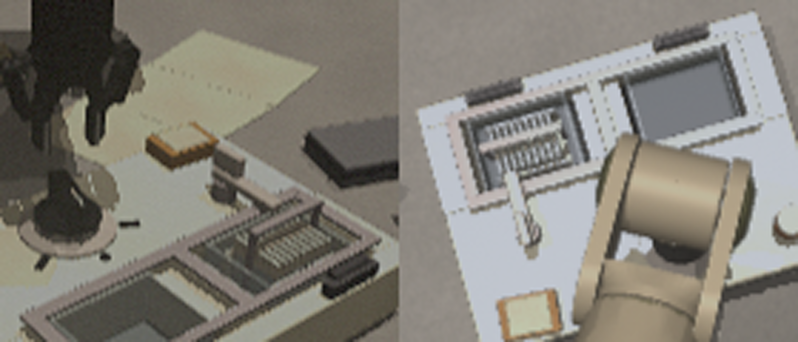

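The turnbutton arm now lies across the front bar, from (530,240) to (513,175) in the top half, in line with the agitator's x. The jaws are over the knob at (70,190) in the scene half. Descending on the knob and gripping the bar.

```bash
python3 -m creep '[[[0,0.05,-1.2,0,0,0],[0,0.05,-2,0,0,0],[0,0.05,-2.5,0,0,0],[0,0.05,-2.8,0,0,0],[0,0.05,-2.96,0,0,0],[0,0.05,-2.96,0,0,0],[0,0.05,-2.96,0,0,0]]]' 45 40
python3 -c "
from h import *; st()"
python3 -m creep '[[[0,0,0,0,0,0],[0,0,0,0,0,0],[0,0,0,0,0,0],[0,0,0,0,0,0],[0,0,0,0,0,0],[0,0,0,0,0,0],[0,0,0,0,0,0],[0,0,0,0,0,0]]]' 12 50
python3 -c "
from h import *; st()"
```

```text
time_s: 6.88
eef_pos: [566.8, -14.6, 183.6]
ee_rot: [0.0, 1.0, 0.01, 0.001]
force: [-0.6, -0.6, 0.3]
grip_width: 0.529
grip_force: 0.0
6.88 [566.8 -14.6 183.6] yhead -88.89 tilt [ 0.001 -0.   ] F [-0.6 -0.6  0.3] T [ 0.05  0.04 -0.05] grip 45.2 0.0
time_s: 7.55
eef_pos: [566.7, -14.8, 183.8]
ee_rot: [-0.0, 1.0, 0.009, 0.001]
force: [-1.3, 2.5, 5.9]
grip_width: 0.224
grip_force: 51.0
7.55 [566.7 -14.8 183.8] yhead -88.93 tilt [0.002 0.   ] F [-1.3  2.5  5.9] T [0.47 0.16 0.01] grip 19.1 51.01135969161987
```

```bash
python3 -m creep '[[[0,0,0.15,0,0,0],[0,0,0.3,0,0,0],[0,0,0.45,0,0,0],[0,0,0.54,0,0,0],[0,0,0.54,0,0,0],[0,0,0.54,0,0,0]]]' 12 50
python3 -c "
from h import *; st()"
```

```text
time_s: 8.05
eef_pos: [566.7, -14.8, 196.9]
ee_rot: [-0.0, 1.0, 0.009, 0.0]
force: [2.0, 4.2, 0.3]
grip_width: 0.227
grip_force: 50.4
8.05 [566.7 -14.8 196.9] yhead -88.93 tilt [0.001 0.   ] F [2.  4.2 0.3] T [ 0.65 -0.44 -0.03] grip 19.4 50.41980564594269
```

```bash
python3 -m creep '[[[0,0,0,0,0,1.2],[0,0,0,0,0,2.4],[0,0,0,0,0,3.6],[0,0,0,0,0,4.8],[0,0,0,0,0,6],[0,0,0,0,0,7.2],[0,0,0,0,0,8.4],[0,0,0,0,0,9.6],[0,0,0,0,0,10.8],[0,0,0,0,0,12],[0,0,0,0,0,13.2],[0,0,0,0,0,14.2],[0,0,0,0,0,15],[0,0,0,0,0,15.1],[0,0,0,0,0,15.1],[0,0,0,0,0,15.1]]]' 12 50
python3 - <<'E'
from h import *; st()
from rig import ctrl
c=ctrl.capture("scene");a=c["image"][120:220,220:360]
cv2.imwrite("pics/p3.png",cv2.resize(a,None,fx=4,fy=4,interpolation=cv2.INTER_CUBIC)[:,:,::-1])
E
```

```text
time_s: 9.38
eef_pos: [566.1, -14.0, 196.7]
ee_rot: [-0.001, 0.785, 0.62, 0.0]
force: [-0.2, 7.7, 1.9]
grip_width: 0.222
grip_force: 50.7
9.38 [566.1 -14.  196.7] yhead -13.42 tilt [-0.001  0.002] F [-0.2  7.7  1.9] T [ 1.41 -0.06  0.05] grip 18.9 50.71228802204132
```

View pics/p3.png

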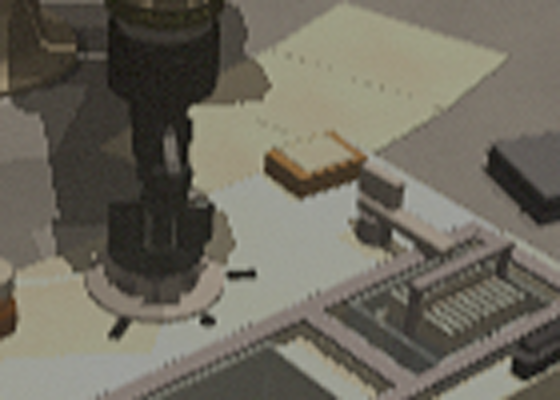

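The knob is up with its nose at (210,210), towards the left mark at (241,274). Pushing down.

```bash
python3 -m creep '[[[0,0.03,0,0,0,0],[0,0.03,-0.12,0,0,0],[0,0.03,-0.24,0,0,0],[0,0.03,-0.36,0,0,0],[0,0.03,-0.48,0,0,0],[0,0.03,-0.56,0,0,0],[0,0.03,-0.56,0,0,0],[0,0.03,-0.56,0,0,0]]]' 12 50
python3 -c "
from h import *; st()"
```

```text
time_s: 10.1
eef_pos: [566.2, -13.8, 183.7]
ee_rot: [-0.0, 0.785, 0.62, 0.0]
force: [-5.6, 6.3, 13.4]
grip_width: 0.226
grip_force: 52.1
10.1 [566.2 -13.8 183.7] yhead -13.41 tilt [-0.     0.001] F [-5.6  6.3 13.4] T [1.15 0.85 0.03] grip 19.3 52.082884311676025
```

```bash
python3 -m creep '[[[0,0,-0.04,0,0,0],[0,0,-0.08,0,0,0],[0,0,-0.12,0,0,0],[0,0,-0.12,0,0,0],[0,0,-0.12,0,0,0]]]' 12 60
python3 -c "
from h import *; st()"
```

```text
time_s: 10.52
eef_pos: [566.3, -13.8, 183.4]
ee_rot: [0.0, 0.785, 0.62, 0.0]
force: [-13.2, 8.1, 35.0]
grip_width: 0.223
grip_force: 62.4
10.52 [566.3 -13.8 183.4] yhead -13.4 tilt [ 0.001 -0.   ] F [-13.2   8.1  35. ] T [ 1.36  2.62 -0.01] grip 19.0 62.37318456172943
```

Firmly home: it takes 35 N with no further travel. Releasing, rising, backing clear and inspecting.

```bash
python3 -m creep '[[[0,0,0.08,0,0,0],[0,0,0.08,0,0,0],[0,0,0.08,0,0,0],[0,0,0.08,0,0,0],[0,0,0.08,0,0,0],[0,0,0.08,0,0,0],[0,0,1,0,0,0],[0,0,2.4,0,0,0],[0,0,4,0,0,0],[-1.5,0,4.5,0,0,0],[-3,0,5,0,0,0],[-4.5,0,5,0,0,0],[-6,0,5,0,0,0],[-7.5,0,5,0,0,0],[-8.5,0,5,0,0,0],[-8.5,0,5,0,0,0],[-8.5,0,5,0,0,0],[-8.5,0,5,0,0,0]]]' 48 40
python3 - <<'E'
from h import *; st()
from rig import ctrl
c=ctrl.capture("scene");a=c["image"][130:275,190:390]
d=ctrl.capture("top");b=d["image"][105:250,150:310]
pickle.dump((c,d),open("end.pkl","wb"))
cv2.imwrite("pics/p4.png",cv2.resize(np.hstack([a,b]),None,fx=2.2,fy=2.2,interpolation=cv2.INTER_CUBIC)[:,:,::-1])
E
```

```text
time_s: 12.02
eef_pos: [354.5, -14.4, 304.6]
ee_rot: [0.0, 0.785, 0.619, 0.0]
force: [-0.2, 0.4, -0.2]
grip_width: 0.562
grip_force: 0.0
12.02 [354.5 -14.4 304.6] yhead -13.44 tilt [ 0.001 -0.   ] F [-0.2  0.4 -0.2] T [0.04 0.   0.02] grip 48.0 0.0
```

View pics/p4.png

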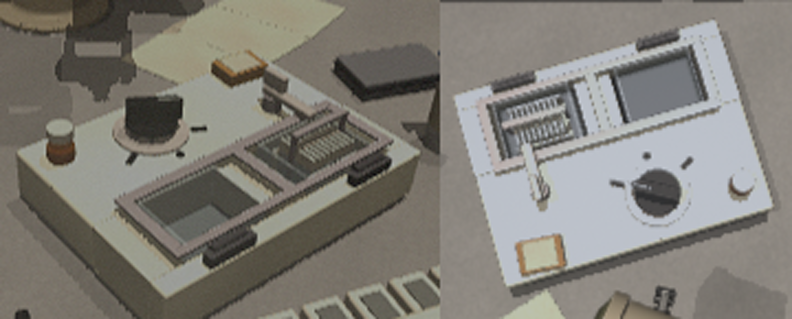

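The pointer's nose at (634,183) aims at the left mark (616,183). The turnbutton arm, from (542,198) to (526,145), is about 16.8° off vertical against the agitator's 16.5° yaw, so it is square across the bar. The frame is shut and the bystanders are in place. Handing in.

```bash
python3 -c "
from rig import ctrl
print(ctrl.finish_job())"
```

```text
the job is handed in; nothing more can be done
None
```

The job is handed in: the turnbutton is square across the frame's front bar at its stop, and the selector knob is pushed home and released at the left mark, the side with the slide rack; the hand-in gave no verdict.

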